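# Stack a sensor capsule in its bonding fixture and hold the clamp on click four

### The job

The three parts of a sensor capsule are to be clamped in the bonding fixture while their pre-coated joint grabs: stand the capsule body in the nest against the two dowels, lay the spacer ring squarely on it, and set the cover disc squarely on top with its stub up, letting go of each. Then take the black handle of the clamp lever and swing it from its rest stop to the fourth click of the ratchet wheel, never on to the fifth, and finish there still holding it, since the lever springs back if let go. Leave the connector, the pen and the rest of the desk where they are.

Things in the scene. Friction and masses are not known exactly. Their poses are not given: they have to be found in the camera images.
- fixture: bonding fixture fixed to the desk: grey plate, 12 mm thick, x -46 to +66, y -153 to +52 mm from the origin, which is on the desk under the nest centre; x points away from the robot at yaw 0. Round steel nest pad, 43 mm wide; sprung clamp pad on its -y side; lever, ratchet wheel (96 mm wide) and pawl beyond. All but the handle is under 62 mm high. Round the nest, fingers have room along x
- nest (a point): centre of the top of the nest pad, 15 mm above the desk; axes as the fixture's. Two upright steel dowels, 12 mm wide, tops 60 mm above the desk, stand at x = +-17.8, y = +25.4 mm from here, so a 50 mm round part touching both is centred here; the open clamp pad leaves 8.5 mm of play toward -y
- jaw_pad: upright dark steel clamp pad with a 120 degree V face to +y, 45 wide, 16 to 60 mm above the desk; with the lever at rest the V stands 8.5 mm clear of a part touching the dowels, tips at x = +-20, y = -26 mm (origin: then the fixture's). It moves 3 mm to the dowels per click, meets the stack by the third click, slides the parts into line and presses them on a spring, about 8 N at the fourth
- lever (a joint): clamp lever angle (rad): 0 at the rest stop, grows clockwise from above (handle to the fixture's +y). A click each 12 degrees: 0.209, 0.419, 0.628, 0.838 (fourth), 1.047; end stop 1.257. The push at the handle, 4 to 9 N near rest and 7 to 12 N at click 4, jumps up 3 to 5 N as the lever leaves each click, then sinks as much over the tooth (top midway) to the next. A spring returns it if let go
- pivot (a point): point on the lever's vertical axis, 50 mm above the desk, at x = 0, y = -100 mm of the fixture; axes as the fixture's
- handle: black upright round handle on the free end of the lever arm, 57 mm tall, 16 mm across (21 mm at the cap), free to turn on its own axis. Origin: centre of its foot, 50 mm above the desk, 130 mm from the pivot axis; z up. At rest the lever points 0.5 rad off the fixture's -x (toward the robot), turned toward its -y (right); at the fourth click 0.338 rad to the other side
- handle_grip (a point): point on the handle's axis at which to grip it, 24 mm above its foot (74 mm above the desk)
- capsule_body: aluminium capsule body, plain cylinder 50 mm across and 26 mm tall with a dark band and a dark round face on top, stands upright on the desk, 130 g. Origin: centre of its underside; z up
- spacer: steel spacer, a plain flat ring like a thick washer, 50 mm across, 13 mm bore, 8 mm thick, lies flat on the desk, 110 g. Origin: centre of its underside; z up. Seated, its underside is 41 mm above the desk
- cover: aluminium cover disc 50 mm across, 8 mm thick, with a round stub 18 mm across and 16 mm tall in the middle of its upper face (24 mm tall in all), stub up on the desk, 80 g. Origin: centre of its underside; z up. Seated, its underside is 49 mm above the desk
- conn_c: small cream multi-pin connector housing, 15 by 34 by 13 mm, a bystander among the parts. Origin: centre of its underside
- pen_blue: slim dark blue pen lying on the desk, 11 by 136 by 10 mm, a bystander. Origin: centre of its underside
There are look-alikes about, which are no part of the job. What is shaped like the capsule_body but red or yellow is not meant.

How it is judged:
On the way, in this order (a step that is already met when the one before it is completed fails the run):
1. the capsule body stands in the nest, let go (height (world z) of capsule_body between 0.013 and 0.0175 m and horizontal distance between capsule_body and nest below 0.011 m and angle between capsule_body's own z axis and vertical below 0.05 rad and contact force between the fingers and capsule_body below 0.1 N and linear speed of capsule_body below 0.02 m/s), for 0.2 s.
2. the spacer lies squarely on the body, let go (height (world z) of capsule_body between 0.013 and 0.0175 m and horizontal distance between capsule_body and nest below 0.011 m and angle between each of capsule_body, spacer's own z axis and vertical below 0.05 rad and height (world z) of spacer between 0.039 and 0.0435 m and horizontal distance between spacer and capsule_body below 0.007 m and contact force between the fingers and spacer below 0.1 N and linear speed of spacer below 0.02 m/s), for 0.2 s.
3. the cover lies squarely on the spacer, stub up, let go (height (world z) of capsule_body between 0.013 and 0.0175 m and horizontal distance between capsule_body and nest below 0.011 m and angle between each of capsule_body, spacer, cover's own z axis and vertical below 0.05 rad and height (world z) of spacer between 0.039 and 0.0435 m and horizontal distance between spacer and capsule_body below 0.007 m and height (world z) of cover between 0.047 and 0.0515 m and horizontal distance between cover and spacer below 0.007 m and contact force between the fingers and cover below 0.1 N and linear speed of cover below 0.02 m/s), for 0.2 s.
4. the lever is held by its handle at the fourth click (value of joint lever between 0.735 and 0.935 rad and contact force between the fingers and handle above 1.5 N), for 0.3 s.
At the end, for the whole second after the job is handed in: Body, spacer and cover are stacked upright in the nest, axes within 2 mm of its centre and of one another, the clamp pad pressing on them with over 3 N; the lever is at its fourth click (0.735 to 0.935 rad) and the fingers still hold the handle (over 1.5 N) (all of step 4 and height (world z) of capsule_body between 0.013 and 0.0175 m and horizontal distance between capsule_body and nest below 0.002 m and angle between each of capsule_body, spacer, cover's own z axis and vertical below 0.05 rad and height (world z) of spacer between 0.039 and 0.0435 m and horizontal distance between each of spacer, cover and capsule_body below 0.0018 m and height (world z) of cover between 0.047 and 0.0515 m and velocity of joint lever between -0.05 and 0.05 rad/s and contact force between jaw_pad and anything else above 3 N); the arm keeps its last pose, push and grip.
It fails at once if the lever is taken past the fourth click, over the next tooth (value of joint lever above 0.95 rad).
It fails at once if the connector or the pen is knocked away (more than 30 mm) (distance of any of conn_c, pen_blue from where it was at the start of the episode above 0.03 m).
It also fails if it takes over 72 s, if anything falls off the work surface, if the arm or the gripper's body presses on something with over 40 N, if the wrist force passes 120 N, or if a joint passes its speed limit or range.

### The arm

A 6-joint arm with a two-finger parallel gripper is mounted at the origin on a cart in front of the work surface, level with it; the furniture and walls round the work are solid. World frame = base frame: x ahead of the robot, y to its left, z up, the work surface at z = 0. Lengths are in m, angles in rad, forces in N, time in s.
With the tool pointing down it reaches from about 0.375 to 0.975 m from the base axis. Payload 3.8 kg.
Tool frame: the origin (TCP) lies on the centre line of the jaws, within the pads' length; the fingertips stand 17 mm ahead of it and the grasp point (between the pads) lies 2 mm behind it (bot.tip_extent is the distance from the TCP to the fingertips, in m); z points along the fingers, y is the line along which they close (so a half turn about z gives the same grasp; the last joint's range is limited). The gripper opens to 85 mm and grips with 20 to 120 N. Pads are 22 mm wide; open, the fingers measure 114 mm over their backs; the gripper's body (76 mm by 85 mm) begins 54 mm behind the grasp point. The pads swing forward as they close: fully open they stand 13 mm farther back than shut.
Start: joints at [1.186, 0.264, 1.604, -0, 1.274, -0.037], TCP at [0.23, 0.635, 0.248] pointing down, gripper open.
Joint ranges: [-2.63, 2.63], [-0.94, 2.18], [0.31, 2.57], [-1.31, 4.45], [0, 2.66], [-2.55, 2.55]. Speed limits (rad/s): [2.57, 2.57, 3.14, 3.14, 3.14, 3.14].

### API

Orientations are given as a rotation vector (axis times angle).
In Python, from workcell import readout, read_camera, finish_job, bot gives the robot as it stands.
- The arm moves only by the tool jog_arm, never from a script. Its argument "deltas" is one flat list of numbers, 7 for each row, row after row: the shift along the tool's x, y, z in m, then the turn, a rotation vector about the tool's x, y, z in degrees, then the gripper command: -1 is shut, 1 is fully open, values between are in proportion. A call has 1 to 8 rows; each row is the pose to reach, as a shift and turn from the pose commanded when the call began, along the tool's axes at that moment; what a row does not reach only later rows make up. A row lasts 1/10 s, in which the tool goes at most 50 mm and 8.59 degrees, less where a joint would pass 70% of its speed; a pose out of reach is approached as far as the arm can. A call with a gripper value outside its range is refused whole. The fingers move at their own pace and stop on an object; "squeeze" is the grip in N (left out, the last holds). Time passes only in rows, so rows that repeat a pose let the fingers close. It gives the time, the measured TCP pose, the force, the opening and the grip force at its end, in the units of the state.
- readout.read_state(): the state, without advancing time (a new reading comes with each control period).
- read_camera(name): name is "scene" or "top" or "wrist"; returns a dict with "color" (480x640x3 uint8, blue, green, red), "fx", "fy", "cx", "cy" (pixels), "origin" and "attitude" of the camera in the world. Camera axes: x right, y down, z forward; pixel columns grow to the right and rows downward; lengths in m; the calibration is good to about 2 mm. A picture is of the moment at which its call begins. There is no depth.
- finish_job(): hands the job in; it is judged then, once.
The state is a dict: "time": time; "q": joint angles; "joint_vel": joint speeds; "joint_torque": joint torques, N m; "tool_pos": TCP position; "tcp_rot": TCP orientation; "wrist_force": force on the tool from outside, world axes, zero at the start; "torque": the same for the moment, N m; "width": opening from 0.0 (shut) to 1.0 (fully open); "grip_force": force on a finger pad.
Only numpy, scipy, OpenCV 4.12 (cv2) and the standard library are available. Lean on these libraries where they do the work, as an engineer would, in place of code of your own. Each camera call takes 0.05 s, during which the arm holds its last target. There are 200 camera calls.

## Working session

There is one attempt and no reset: what is moved stays moved. The work goes in short steps, Python scripts to look and compute and a tool call to move; the robot and the scene stay as the last step left them, time stands still between calls to the robot, and variables do not carry over. Pictures are saved under pics/ and viewed, at most 10 in all, crops included, and the job is handed in when it is done.

Besides the shell and the picture viewer there is one more tool, called after ">>>" by a JSON object that holds its "name" and its "arguments". jog_arm: Moves the arm, as the interface text tells. Its arguments: {"type":"object","properties":{"deltas":{"type":"array"},"squeeze":{"type":"number"}},"required":["deltas"]}

```bash
ls; mkdir -p pics
cat > h.py <<'E'
import numpy as np, cv2
from scipy.spatial.transform import Rotation as R
from workcell import readout, read_camera, finish_job, bot
def att(c):
    a=np.array(c["attitude"],float)
    return a if a.shape==(3,3) else (R.from_rotvec(a).as_matrix() if a.size==3 else R.from_quat(a).as_matrix())
def ray(c,u,v):
    d=att(c)@np.array([(u-c["cx"])/c["fx"],(v-c["cy"])/c["fy"],1.]); return np.array(c["origin"]),d/np.linalg.norm(d)
def onplane(c,u,v,z):
    o,d=ray(c,u,v); return o+d*(z-o[2])/d[2]
def tri(rs):
    A=sum(np.eye(3)-np.outer(d,d) for o,d in rs); b=sum((np.eye(3)-np.outer(d,d))@o for o,d in rs)
    p=np.linalg.solve(A,b); return p,[np.linalg.norm(np.cross(p-o,d)) for o,d in rs]
def proj(c,p):
    q=att(c).T@(np.array(p)-np.array(c["origin"])); return np.array([c["fx"]*q[0]/q[2]+c["cx"],c["fy"]*q[1]/q[2]+c["cy"]])
E
python3 - <<'E'
from h import *
import pickle
C={n:read_camera(n) for n in("scene","top","wrist")}
pickle.dump(C,open("c0.pkl","wb"))
for n,c in C.items():
    cv2.imwrite(f"pics/{n}0.png",c["color"]); print(n,c["fx"],c["cx"],c["cy"],c["origin"],np.round(att(c),3).tolist())
print(readout.read_state())
E
```

```text
pics
scene 558.2326349515004 325.62241955409996 239.88923320490085 [ 0.04087411 -0.5109435   0.69234418] [[0.799, -0.396, 0.452], [-0.601, -0.518, 0.609], [-0.007, -0.758, -0.652]]
top 547.6009111323912 323.7469942205726 243.31413211677875 [0.32241752 0.10139703 0.95614492] [[0.024, -0.983, 0.184], [-0.999, -0.03, -0.028], [0.033, -0.183, -0.982]]
wrist 403.6056704825695 315.91989847066475 243.86188446813628 [0.15663721 0.66016773 0.37276527] [[0.341, 0.895, 0.288], [0.94, -0.324, -0.106], [-0.002, 0.307, -0.952]]
{'time': 0.15, 'q': array([ 1.18610248e+00,  2.64585586e-01,  1.60504850e+00,  1.17447491e-05,
        1.27372665e+00, -3.68912397e-02]), 'joint_vel': array([-0.00035597, -0.00239401, -0.00489968, -0.00028233,  0.00042469,
       -0.00150508]), 'joint_torque': array([ 8.63732257e-04, -5.15905237e+01, -3.67958915e+01, -1.26296113e-04,
        8.13522201e-03, -7.53396279e-06]), 'tool_pos': array([0.22985258, 0.63408676, 0.2472507 ]), 'tcp_rot': array([-5.43516793e-01, -3.09383149e+00,  2.71178911e-03]), 'wrist_force': array([ 0.70474756, -0.19732976, -0.35197495]), 'torque': array([0.00817293, 0.01092998, 0.02465833]), 'grip_force': 0.0, 'width': 1.0030514379324218}
```

View pics/scene0.png

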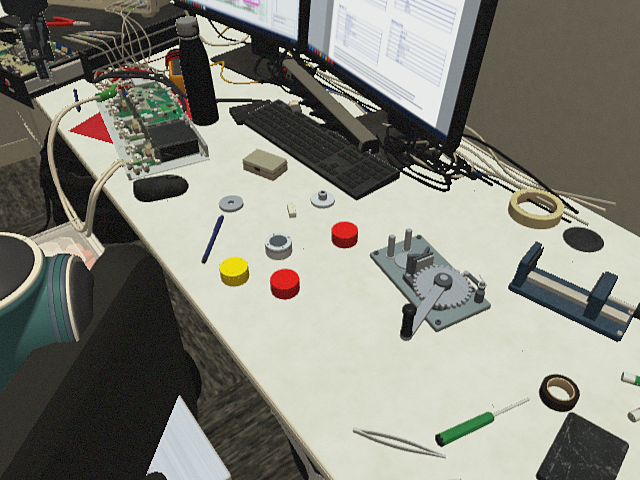

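View pics/top0.png

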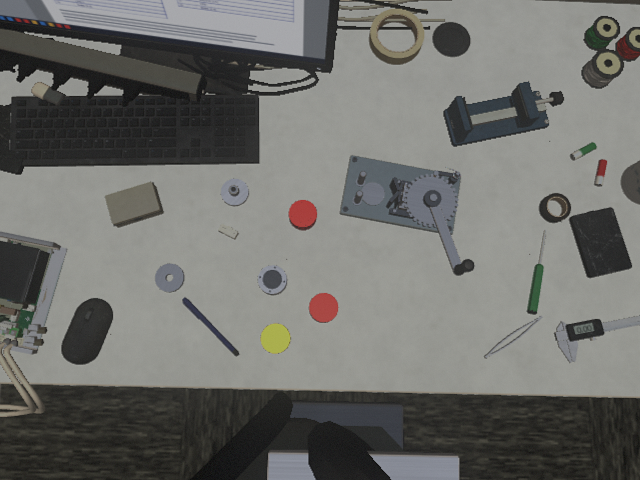

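The scene view shows the body at (278,245), spacer (231,204), cover (323,199), connector (291,210), pen (213,238), fixture around (430,280) with the handle at (407,320). In the top view they are body (272,280), spacer (169,278), cover (235,192), fixture (402,195), pivot (432,198), handle cap (465,267).

```bash
cat > m.py <<'E'
from h import *
import pickle
C=pickle.load(open("c0.pkl","rb"))
def blob(c,u,v,r=32,t=28):
    im=c["color"].astype(int); x0,y0=u-r,v-r; w=im[y0:y0+2*r,x0:x0+2*r]
    bg=np.median(w.reshape(-1,3),0); m=(np.abs(w-bg).max(2)>t).astype(np.uint8)
    m=cv2.morphologyEx(m,cv2.MORPH_CLOSE,np.ones((3,3)))
    cs,_=cv2.findContours(m,cv2.RETR_EXTERNAL,cv2.CHAIN_APPROX_NONE)
    k=min(cs,key=lambda k:-cv2.contourArea(k)); return k.reshape(-1,2)+[x0,y0]
if __name__=="__main__":
    for n,s,t in(("body",(278,245),(272,280)),("spacer",(231,204),(169,278)),("cover",(323,199),(235,192))):
        for nm,p in(("scene",s),("top",t)):
            k=blob(C[nm],*p); e=cv2.fitEllipse(k.astype(np.float32)); x,y,w,h=cv2.boundingRect(k.astype(np.int32)); print(n,nm,np.round(e[0],1),np.round(e[1],1),(x,y,w,h),[np.round(onplane(C[nm],*e[0],z)[:2],4).tolist() for z in (0,.008,.013,.026)])
    a=cv2.resize(C["top"]["color"][140:290,330:490],None,fx=3.75,fy=3.75,interpolation=cv2.INTER_CUBIC); cv2.imwrite("pics/fixt.png",a)
    b=cv2.resize(C["scene"]["color"][215:350,360:500],None,fx=4,fy=4,interpolation=cv2.INTER_CUBIC); cv2.imwrite("pics/fixs.png",b)
E
python3 m.py
```

```text
body scene [278.1 247.1] [25.8 26.7] (264, 233, 29, 27) [[0.4377, 0.173], [0.4332, 0.165], [0.4303, 0.1601], [0.4228, 0.1473]]
body top [273.2 281.7] [24.5 26.6] (259, 266, 28, 30) [[0.4308, 0.1614], [0.4299, 0.1609], [0.4293, 0.1606], [0.4278, 0.1597]]
spacer scene [230.7 203.4] [16.6 24.7] (218, 195, 26, 18) [[0.4348, 0.3466], [0.4302, 0.3367], [0.4274, 0.3305], [0.42, 0.3144]]
spacer top [169.5 277.5] [28.1 28.8] (155, 263, 30, 30) [[0.4331, 0.3416], [0.4322, 0.3396], [0.4316, 0.3383], [0.4301, 0.3351]]
cover scene [339.1 177.8] [25.5 54.4] (307, 167, 48, 33) [[0.6696, 0.2839], [0.6623, 0.2747], [0.6578, 0.2689], [0.6459, 0.254]]
cover top [210.2 161.9] [  3.8 121.8] (203, 160, 57, 5) [[0.6457, 0.2844], [0.643, 0.2828], [0.6413, 0.2819], [0.6369, 0.2794]]
```

View pics/fixt.png

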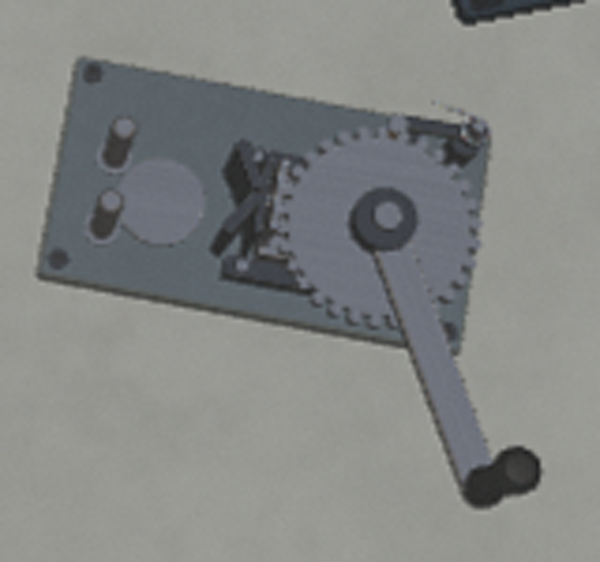

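View pics/fixs.png

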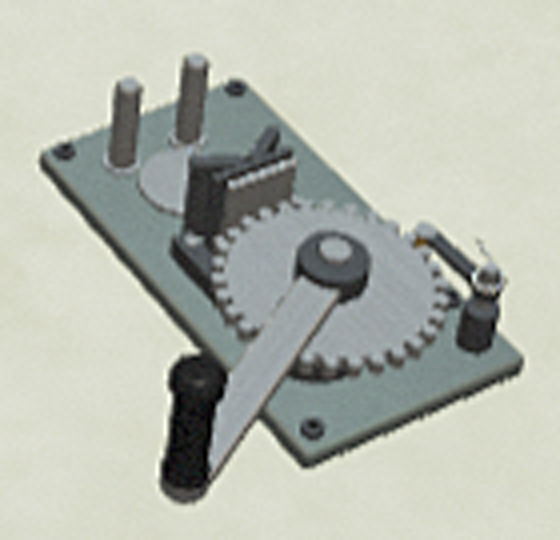

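Crops show the dowel tops at (124,127) and (110,200) in the top crop and at (195,60) and (127,86) in the scene crop. The hub cap is at (388,213) / (336,250), the handle cap at (520,468) / (197,370), and the nest pad centre at (161,202) in the top crop.

Run:
```python
from m import *
T,S=C["top"],C["scene"]
tc=lambda p:(p[0]/3.75+330-.37,p[1]/3.75+140-.37); sc=lambda p:(p[0]/4+360-.37,p[1]/4+215-.37)
P={}
for n,t,s in(("dowel+",(124,127),(195,60)),("dowel-",(110,200),(127,86)),("hub",(388,213),(336,250)),("cap",(520,468),(197,370))):
    P[n],r=tri([ray(T,*tc(t)),ray(S,*sc(s))]); print(n,np.round(P[n],4),np.round(r,4))
d=P["dowel+"]-P["dowel-"]; print("yaw",np.arctan2(d[1],d[0]),np.hypot(d[0],d[1]))
print("nest",onplane(T,*tc((161,202)),.015))
k=np.array([onplane(T,*tc(p),.012)[:2] for p in((80,58),(490,128),(458,352),(38,277))]);print(k.round(4).tolist())
e=[k[0]-k[1],k[3]-k[2]]; print([np.arctan2(*(v[::-1]))-np.pi/2 for v in e],[np.linalg.norm(v) for v in e])
# cover
for nm,p in(("scene",(323,199)),("top",(235,192))):
    k=blob(C[nm],*p,r=22); e=cv2.fitEllipse(k.astype(np.float32)); print("cover",nm,np.round(e[0],1),np.round(e[1],1),cv2.boundingRect(k.astype(np.int32)),[np.round(onplane(C[nm],*e[0],z)[:2],4).tolist() for z in (0,.004,.008,.012)])
# heights: spacer, two-view at blob centres
for n,t,s in(("spacer",(169.5,277.5),(230.7,203.4)),("body",(273.2,281.7),(278.1,247.1))): print(n,tri([ray(T,*t),ray(S,*s)]))
for n,t in(("conn",(229,233)),("pen0",(184,299)),("pen1",(237,354)),("red1",(303,214)),("red2",(323,307)),("yel",(276,338))): print(n,onplane(T,*t,.01).round(3))
```

```text
dowel+ [0.6136 0.0129 0.0596] [0.0005 0.0005]
dowel- [0.5791 0.0188 0.0584] [0.0007 0.0007]
hub [ 0.5775 -0.1082  0.058 ] [0.0006 0.0006]
cap [ 0.4541 -0.1515  0.1062] [0.0008 0.0008]
yaw -0.171471494458846 0.03508401872908368
nest [ 0.59201327 -0.00989959  0.015     ]
[[0.6636, 0.0296], [0.6353, -0.1695], [0.5241, -0.1518], [0.5542, 0.0478]]
[np.float64(-0.14141997223334157), np.float64(-0.1493920307849086)] [np.float64(0.20107773501295587), np.float64(0.20189360433170497)]
cover scene [337.  182.1] [12.  25.5] (322, 177, 23, 16) [[0.656, 0.2738], [0.6524, 0.2693], [0.6489, 0.2648], [0.6453, 0.2602]]
cover top [233.7 190.5] [10.2 11. ] (228, 185, 12, 12) [[0.5934, 0.2391], [0.5923, 0.2385], [0.5911, 0.238], [0.59, 0.2374]]
spacer (array([0.43229114, 0.3405184 , 0.00490648]), [np.float64(0.0002234689762365186), np.float64(0.00022346897623670023)])
body (array([0.42977713, 0.16031385, 0.01308847]), [np.float64(0.0005302021396781817), np.float64(0.000530202139678008)])
conn [0.513 0.242 0.01 ]
pen0 [0.396 0.312 0.01 ]
pen1 [0.306 0.217 0.01 ]
red1 [0.552 0.113 0.01 ]
red2 [0.388 0.073 0.01 ]
yel [0.334 0.152 0.01 ]
```

```bash
cat >> h.py <<'E'
YAW=-0.155
def go(x,y,z,a=YAW,s=None):
    """shift (tool axes) and turn to put the TCP at x,y,z pointing down, tool y at world angle a (or a+pi)"""
    s=s or readout.read_state(); M=R.from_rotvec(s["tcp_rot"]).as_matrix()
    Y=np.array([np.cos(a),np.sin(a),0]); Z=np.array([0,0,-1.]); T=np.c_[np.cross(Y,Z),Y,Z]
    rv=np.degrees(R.from_matrix(M.T@T).as_rotvec())
    d=M.T@(np.array([x,y,z])-s["tool_pos"]); print("shift",np.round(d,4).tolist(),"turn",np.round(rv,2).tolist(),"t",round(s["time"],2),"w",round(s["width"],3))
E
python3 -c "
from h import *
print(bot.tip_extent,[a for a in dir(bot) if a[0]!='_'])
go(.430,.160,.13)"
```

```text
0.017 ['MotionError', 'tip_extent']
shift [-0.3498, -0.3773, 0.1179] turn [-0.09, 0.07, 78.95] t 0.15 w 1.003
```

>>> {"name": "jog_arm", "arguments": {"deltas": [-0.35,-0.377,0.118,0,0,79,1,-0.35,-0.377,0.118,0,0,79,1,-0.35,-0.377,0.118,0,0,79,1,-0.35,-0.377,0.118,0,0,79,1,-0.35,-0.377,0.118,0,0,79,1,-0.35,-0.377,0.118,0,0,79,1,-0.35,-0.377,0.118,0,0,79,1,-0.35,-0.377,0.118,0,0,79,1]}}

```text
time: 0.95
tool_pos: [0.3822, 0.2737, 0.1584]
tcp_rot: [2.202, 2.24, 0.0]
wrist_force: [0.5, 0.5, 0.8]
width: 1.001
grip_force: 0.0
```

```bash
python3 -c "
from h import *
go(.430,.160,.13)"
```

```text
shift [-0.1145, 0.0458, 0.0284] turn [0.02, -0.0, 9.88] t 0.95 w 1.001
```

>>> {"name": "jog_arm", "arguments": {"deltas": [-0.114,0.046,0.028,0,0,10,1,-0.114,0.046,0.028,0,0,10,1,-0.114,0.046,0.028,0,0,10,1,-0.114,0.046,0.028,0,0,10,1,-0.114,0.046,0.028,0,0,10,1]}}

```text
time: 1.45
tool_pos: [0.4305, 0.1622, 0.1306]
tcp_rot: [-2.385, -2.044, 0.001]
wrist_force: [-0.3, 0.3, -1.0]
width: 1.003
grip_force: 0.0
```

```bash
cat >> h.py <<'E'
def snap(n,name="wrist"):
    c=read_camera(name); import pickle; pickle.dump(c,open(n+".pkl","wb")); cv2.imwrite(f"pics/{n}.png",c["color"]); return c
def ell(c,m):
    cs,_=cv2.findContours(m.astype(np.uint8),cv2.RETR_EXTERNAL,cv2.CHAIN_APPROX_NONE)
    return [(cv2.fitEllipse(k),k) for k in cs if cv2.contourArea(k)>200]
E
python3 -c "
from h import *
go(.430,.160,.13)
c=snap('w1'); print(c['origin'],proj(c,[.43,.16,.026]))"
```

```text
shift [-0.0023, -0.0002, 0.0006] turn [-0.05, -0.0, 0.08] t 1.45 w 1.003
[0.44354814 0.23921617 0.25632653] [314.55002849 253.24931857]
```

View pics/w1.png

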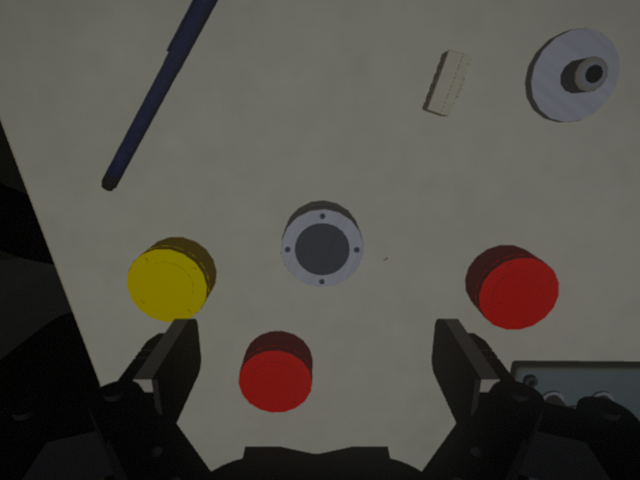

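The wrist view shows the body's top face centred at about (322,249), with the four rim dots centred on the same point. It also shows the cover at (573,75) with its stub at (591,74), and the connector at (447,82). No object sits where the fingers will go.

Run:
```python
from h import *
import pickle
c=pickle.load(open("w1.pkl","rb")); C=pickle.load(open("c0.pkl","rb"))
g=c["color"].astype(int); 
for (u,v,r,n) in((322,249,60,"body"),(573,75,55,"cover")):
    w=g[v-r:v+r,u-r:min(u+r,640)]; b=w[...,0]-w[...,2]  # bluish metal vs warm desk
    print(n,"metal/desk",w[r,r+int(r*.55)],w[3,3])
    for e,k in ell(c,(b>4)):
        ct=np.array(e[0])+[u-r,v-r]; print(" ell",ct.round(1),np.round(e[1],1),len(k),[onplane(c,*ct,z)[:2].round(4).tolist() for z in(.008,.026)])
# dark face, stub
T=C["top"]; S=C["scene"]
print("body z", tri([ray(c,322,249),ray(T,272,279.5),ray(S,278,241)]))
m=lambda im,r:cv2.fitEllipse(max(cv2.findContours((im.astype(int)[...,0]-im.astype(int)[...,2]>4).astype(np.uint8),0,1)[0],key=len))
w=T["color"][172:212,215:255];e=m(w,0);t=np.array(e[0])+[215,172];print("cover top",t,e[1],onplane(T,*t,.008))
w=S["color"][182:216,303:343];e=m(w,0);s=np.array(e[0])+[303,182];print("cover scene",s,e[1],onplane(S,*s,.008))
print(tri([ray(T,*t),ray(S,*s)]))
```

```text
body metal/desk [49 47 45] [100 109 108]
 ell [321.7 247.6] [75.6 79.2] 221 [[0.4341, 0.1569], [0.4348, 0.1629]]
cover metal/desk [78 72 70] [ 93 101 101]
 ell [574.9  74.7] [78.9 97. ] 252 [[0.5919, 0.2374], [0.5812, 0.2376]]
body z (array([0.43298835, 0.16204701, 0.025055  ]), [np.float64(0.0018648910474412805), np.float64(0.0013323402839154578), np.float64(0.0006566041331661333)])
cover top [234.09732628 191.42692566] (25.22638702392578, 26.743688583374023) [0.58952917 0.23710087 0.008     ]
cover scene [322.3216114  198.32316589] (11.720880508422852, 20.864742279052734) [0.58901652 0.23706758 0.008     ]
(array([0.58939005, 0.23722474, 0.00780149]), [np.float64(0.00021355378374670632), np.float64(0.00021355378374647753)])
```

>>> {"name": "jog_arm", "arguments": {"deltas": [-0.001,0.0025,0.05,0,0,0,1,-0.001,0.0025,0.09,0,0,0,1,-0.001,0.0025,0.108,0,0,0,1,-0.001,0.0025,0.11,0,0,0,1,-0.001,0.0025,0.11,0,0,0,-1,-0.001,0.0025,0.11,0,0,0,-1,-0.001,0.0025,0.11,0,0,0,-1,-0.001,0.0025,0.11,0,0,0,-1], "squeeze": 40}}

```text
time: 2.3
tool_pos: [0.4348, 0.1622, 0.0228]
tcp_rot: [2.382, 2.046, 0.006]
wrist_force: [-0.4, 1.5, 5.8]
width: 0.563
grip_force: 41.8
```

```bash
python3 -c "
from h import *
s=readout.read_state(); print(s['tool_pos'],s['width'],s['grip_force'])"
```

```text
[0.43479027 0.16216453 0.02275546] 0.5629978746405847 41.82133376598358
```

```bash
python3 -c "
from h import *
go(.578,-.085,.18)"
```

```text
shift [-0.2224, 0.1795, -0.1571] turn [0.2, -0.12, 0.19] t 2.3 w 0.563
```

>>> {"name": "jog_arm", "arguments": {"deltas": [0,0,-0.05,0,0,0,-1,0,0,-0.1,0,0,0,-1,-0.222,0.18,-0.157,0,0,0,-1,-0.222,0.18,-0.157,0,0,0,-1,-0.222,0.18,-0.157,0,0,0,-1,-0.222,0.18,-0.157,0,0,0,-1,-0.222,0.18,-0.157,0,0,0,-1,-0.222,0.18,-0.157,0,0,0,-1]}}

```text
time: 3.1
tool_pos: [0.5784, -0.088, 0.1789]
tcp_rot: [2.384, 2.044, 0.001]
wrist_force: [0.8, 1.0, -0.5]
width: 0.562
grip_force: 42.7
```

>>> {"name": "jog_arm", "arguments": {"deltas": [0,0,0,0,0,0,-1,0,0,0,0,0,0,-1,0,0,0,0,0,0,-1]}}

```text
time: 3.4
tool_pos: [0.5762, -0.0846, 0.1771]
tcp_rot: [-2.382, -2.046, 0.002]
wrist_force: [-1.0, 0.3, -1.4]
width: 0.564
grip_force: 42.6
```

```bash
python3 -c "
from h import *
go(.578,-.085,.18)
c=snap('w2'); print(proj(c,[.5925,-.0097,.015]))"
```

```text
shift [-0.0001, 0.0019, -0.0029] turn [-0.12, -0.03, 0.2] t 3.4 w 0.564
[322.39938053 115.97167239]
```

View pics/w2.png

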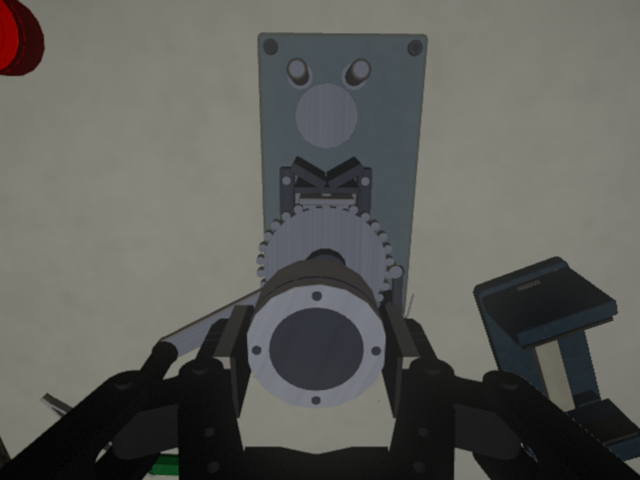

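The wrist view shows the nest pad at (326,115), the dowel tops at (297,67) and (359,68), and the body held square with its top centre at (317,350). The fixture edges run nearly parallel to the image columns, so the tool's yaw matches.

```bash
cat > n.py <<'E'
from h import *
import pickle
c=pickle.load(open("w2.pkl","rb")); C=pickle.load(open("c0.pkl","rb")); T=C["top"]
g=c["color"].astype(np.uint8); gr=cv2.cvtColor(g,6)
w=gr[75:160,285:370]; _,m=cv2.threshold(w,0,255,cv2.THRESH_OTSU)
for e,k in ell(c,m):
    if e[1][0]>40: ct=np.array(e[0])+[285,75]; print("pad",ct,e[1],onplane(c,*ct,.015))
for n,(u,v) in(("d-",(296,67)),("d+",(360,68))):
    w=gr[v-14:v+14,u-14:u+14]; _,m=cv2.threshold(cv2.GaussianBlur(w,(3,3),0),0,255,cv2.THRESH_OTSU)
    for e,k in [(cv2.fitEllipse(k),k) for k in cv2.findContours(m,0,1)[0] if cv2.contourArea(k)>80]: print(n,np.array(e[0])+[u-14,v-14],np.round(e[1],1),onplane(c,e[0][0]+u-14,e[0][1]+v-14,.06).round(4))
for n,a in(("d+",(359,68)),("d-",(297,67))):
    t={"d+":(362.7,173.5),"d-":(359,193)}[n]; print(n,tri([ray(c,*a),ray(T,*t)]),onplane(c,*a,.06))
a,b=onplane(c,297,67,.06),onplane(c,359,68,.06); print("yaw",np.arctan2(b[1]-a[1],b[0]-a[0]),np.linalg.norm(a-b))
y=np.arctan2(b[1]-a[1],b[0]-a[0]); mid=(a+b)/2; print("nest by dowels",mid[:2]+np.array([np.sin(y),-np.cos(y)])*.0254)
cor=[onplane(c,u,v,.012)[:2] for u,v in((259,34),(427,35))]; print("corners",cor,"yaw",np.arctan2(*(cor[1]-cor[0])[::-1]))
y=-.15; 
for p in cor: pass
cy=np.array([np.cos(y),np.sin(y)]); print("nest by corners",(cor[0]+cor[1])/2-cy*.010+np.array([np.sin(y),-np.cos(y)])*.052)
s=readout.read_state(); print("body rel TCP",onplane(c,317,350,s["tool_pos"][2]-.0228+.026)-s["tool_pos"],"jaw tips",onplane(c,296,160,.06),onplane(c,358,160,.06))
E
python3 n.py
```

```text
pad [325.83336258 115.36140442] (61.086734771728516, 64.03245544433594) [ 0.59486469 -0.00966201  0.015     ]
d- [296.39695454  68.28753376] [15.2 16.8] [0.5814 0.0177 0.06  ]
d- [295.22682953  66.45264626] [28.8 31.3] [0.5809 0.0188 0.06  ]
d+ [360.53521252  68.83402443] [15.5 17.1] [0.6165 0.0121 0.06  ]
d+ [360.2105093   67.06713295] [28.  31.1] [0.6165 0.013  0.06  ]
d+ (array([0.61589173, 0.01257776, 0.05525628]), [np.float64(0.000570176769302115), np.float64(0.0005701767693019569)]) [0.61574634 0.01261928 0.06      ]
d- (array([0.58134747, 0.01847494, 0.05376944]), [np.float64(0.0006169656766603901), np.float64(0.0006169656766601401)]) [0.58186223 0.01833322 0.06      ]
yaw -0.16706032736144844 0.034362509367780576
nest by dowels [ 0.59458066 -0.00957013]
corners [array([0.55930556, 0.04664986]), array([0.66691151, 0.0295313 ])] yaw -0.1577636032446641
nest by corners [ 0.59545004 -0.01183114]
body rel TCP [ 0.00120432 -0.00101042  0.0032    ] jaw tips [ 0.57287539 -0.03162361  0.06      ] [ 0.60918856 -0.03717144  0.06      ]
```

```bash
sed -i 's/YAW=.*/YAW=-0.16/' h.py; python3 -c "
from h import *
go(.5935,-.012,.13)"
```

```text
shift [0.074, 0.0064, 0.0471] turn [-0.11, -0.02, 0.54] t 3.45 w 0.556
```

>>> {"name": "jog_arm", "arguments": {"deltas": [0.04,0.006,0.03,0,0,0.5,-1,0.074,0.0065,0.047,0,0,0.5,-1,0.074,0.0065,0.047,0,0,0.5,-1,0.074,0.0065,0.047,0,0,0.5,-1,0.074,0.0065,0.047,0,0,0.5,-1]}}

```text
time: 3.95
tool_pos: [0.5949, -0.013, 0.1314]
tcp_rot: [2.39, 2.037, 0.0]
wrist_force: [-0.1, -0.0, -1.9]
width: 0.56
grip_force: 42.6
```

```bash
python3 -c "
from h import *
go(.5935,-.012,.039)"
```

```text
shift [0.0008, -0.0016, 0.0924] turn [0.04, 0.02, 0.05] t 3.95 w 0.56
```

>>> {"name": "jog_arm", "arguments": {"deltas": [0.0005,-0.001,0.04,0,0,0,-1,0.0005,-0.001,0.07,0,0,0,-1,0.0005,-0.001,0.086,0,0,0,-1,0.0005,-0.001,0.09,0,0,0,-1,0.0005,-0.001,0.092,0,0,0,-1,0.0005,-0.001,0.092,0,0,0,-1]}}

```text
time: 4.55
tool_pos: [0.5955, -0.0129, 0.0403]
tcp_rot: [2.391, 2.035, 0.003]
wrist_force: [-0.3, 0.5, -1.5]
width: 0.558
grip_force: 42.7
```

```bash
python3 -c "
from h import *
for i in range(3):
    s=readout.read_state(); print(s['tool_pos'],s['wrist_force'])
go(.5935,-.012,.038)"
```

```text
[ 0.5954919  -0.01286599  0.04031151] [-0.29977199  0.48795064 -1.54450983]
[ 0.5954919  -0.01286599  0.04031151] [-0.29977199  0.48795064 -1.54450983]
[ 0.5954919  -0.01286599  0.04031151] [-0.29977199  0.48795064 -1.54450983]
shift [0.0005, -0.0021, 0.0023] turn [0.15, -0.01, -0.04] t 4.55 w 0.558
```

>>> {"name": "jog_arm", "arguments": {"deltas": [0,-0.0015,0.001,0,0,0,-1,0,-0.0015,0.002,0,0,0,-1,0,-0.0015,0.0025,0,0,0,-1,0,-0.0015,0.0025,0,0,0,-1]}}

```text
time: 4.95
tool_pos: [0.5934, -0.0123, 0.0378]
tcp_rot: [2.391, 2.036, 0.002]
wrist_force: [-1.7, 0.0, 5.5]
width: 0.56
grip_force: 43.2
```

>>> {"name": "jog_arm", "arguments": {"deltas": [0,0,0,0,0,0,0.6,0,0,0,0,0,0,0.6,0,0,0,0,0,0,0.6,0,0,-0.03,0,0,0,0.6,0,0,-0.08,0,0,0,1,0,0,-0.11,0,0,0,1,0,0,-0.11,0,0,0,1]}}

```text
time: 5.65
tool_pos: [0.5969, -0.0125, 0.1526]
tcp_rot: [2.386, 2.032, 0.012]
wrist_force: [0.5, 0.6, 0.6]
width: 1.001
grip_force: 0.0
```

Run:
```python
from h import *
go(.4323,.3400,.13)
c=snap('w3'); g=c["color"].astype(int)
print(proj(c,[.5935,-.0125,.041]))
# dark round face of body
u,v=[int(x) for x in proj(c,[.5935,-.0125,.041])]; r=60
w=g[v-r:v+r,u-r:u+r].sum(2)/3
for t in(60,70,80,90):
  for e,k in ell(c,w<t):
    if 30<e[1][0]<90: print(t,np.array(e[0])+[u-r,v-r],np.round(e[1],1),onplane(c,e[0][0]+u-r,e[0][1]+v-r,.041).round(4))
cv2.imwrite("pics/w3c.png",cv2.resize(c["color"][v-90:v+110,u-110:u+110],None,fx=2.5,fy=2.5))
```

```text
shift [0.3217, -0.2189, 0.0205] turn [0.63, -0.06, -0.01] t 5.65 w 1.001
[307.31710274 247.03257922]
60 [310.05277634 291.35824585] [ 34.4 114.7] [ 0.5902 -0.0423  0.041 ]
60 [308.12315369 246.93039322] [48.4 51. ] [ 0.594  -0.0125  0.041 ]
60 [308.93952179 206.80174828] [48.  78.3] [0.5987 0.0124 0.041 ]
70 [308.14624786 246.83913803] [49.  51.7] [ 0.594  -0.0125  0.041 ]
```

View pics/w3c.png

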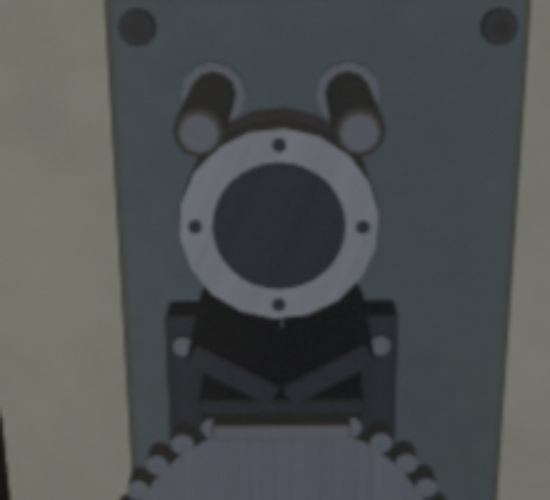

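The crop shows the body standing upright between the dowels and the open V jaw, with its dark face at about (279,226) in the crop, so it is seated and let go.

>>> {"name": "jog_arm", "arguments": {"deltas": [0.32,-0.219,0.02,0,0,0,1,0.32,-0.219,0.02,0,0,0,1,0.32,-0.219,0.02,0,0,0,1,0.32,-0.219,0.02,0,0,0,1,0.32,-0.219,0.02,0,0,0,1,0.32,-0.219,0.02,0,0,0,1,0.32,-0.219,0.02,0,0,0,1,0.32,-0.219,0.02,0,0,0,1]}}

```text
time: 6.5
tool_pos: [0.4246, 0.3399, 0.1241]
tcp_rot: [-2.39, -2.038, 0.005]
wrist_force: [0.7, -0.3, 0.2]
width: 1.003
grip_force: 0.0
```

>>> {"name": "jog_arm", "arguments": {"deltas": [0,0,0,0,0,0,1,0,0,0,0,0,0,1,0,0,0,0,0,0,1]}}

```text
time: 6.8
tool_pos: [0.4271, 0.3374, 0.1251]
tcp_rot: [2.392, 2.036, -0.004]
wrist_force: [-0.1, 0.1, 0.2]
width: 1.0
grip_force: 0.0
```

Run:
```python
from h import *
import pickle
go(.4323,.3400,.13)
c=snap('w4'); g=c["color"].astype(int); T=pickle.load(open("c0.pkl","rb"))["top"]
u,v=[int(x) for x in proj(c,[.4323,.3405,.008])]; print(u,v); r=65
w=g[v-r:v+r,u-r:u+r]; b=w[...,0]-w[...,2]
for e,k in ell(c,b>4): ct=np.array(e[0])+[u-r,v-r]; print(ct,np.round(e[1],1),onplane(c,*ct,.008).round(4),tri([ray(c,*ct),ray(T,169.5,277.5)]))
go(.4323,.3405,.13)
```

```text
shift [0.0034, 0.0047, -0.0049] turn [-0.07, 0.11, -0.03] t 6.8 w 1.0
322 236
[270.13853359 291.41773224] [15.  26.9] [0.3926 0.309  0.008 ] (array([0.41481048, 0.32970532, 0.06675546]), [np.float64(0.011578334471180562), np.float64(0.011578334471180445)])
[326.40729523 234.647789  ] [73.1 76. ] [0.4351 0.3416 0.008 ] (array([0.43382543, 0.34052565, 0.0034098 ]), [np.float64(0.0011887092747999164), np.float64(0.0011887092748000246)])
shift [0.0041, 0.0042, -0.0046] turn [-0.05, 0.09, -0.09] t 6.85 w 0.998
```

>>> {"name": "jog_arm", "arguments": {"deltas": [0.005,0.006,0.04,0,0,0,0.42,0.005,0.006,0.075,0,0,0,0.42,0.005,0.006,0.09,0,0,0,0.42,0.005,0.006,0.1,0,0,0,0.42,0.005,0.006,0.104,0,0,0,0.42,0.005,0.006,0.105,0,0,0,0.42,0.005,0.006,0.105,0,0,0,0.42]}}

```text
time: 7.55
tool_pos: [0.4352, 0.3431, 0.0226]
tcp_rot: [2.392, 2.036, 0.004]
wrist_force: [0.3, -0.2, -0.5]
width: 0.71
grip_force: 0.0
```

Run:
```python
from h import *
go(.4345,.341,.0195); print(readout.read_state()["wrist_force"])
c=snap('w5'); print(proj(c,[.4345,.341,.008]))
d=snap('s5','scene'); p=proj(d,[.4345,.341,.01]).astype(int); print(p)
a=c["color"]; b=d["color"][p[1]-75:p[1]+45,p[0]-80:p[0]+80]
cv2.imwrite("pics/w5c.png",np.hstack([cv2.resize(a,(400,300)),cv2.resize(b,(400,300),interpolation=2)]))
```

```text
shift [-0.0022, -0.0004, 0.0031] turn [0.09, -0.09, -0.03] t 7.55 w 0.71
[ 0.2504634  -0.22191556 -0.49645234]
[312.81126849 328.76418912]
[231 200]
```

View pics/w5c.png

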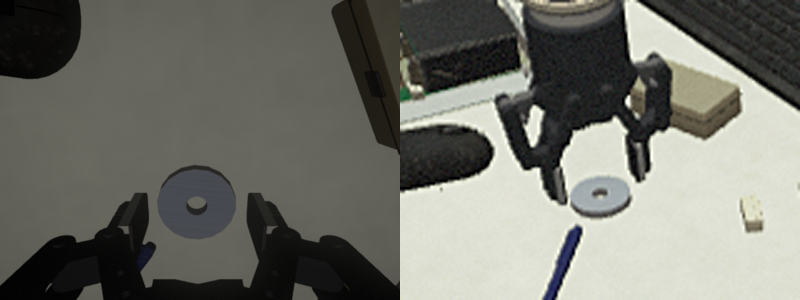

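The left half shows the pads flanking the spacer evenly at about (197,202). The right half shows the fingertips just above the desk on either side of the ring.

>>> {"name": "jog_arm", "arguments": {"deltas": [-0.0015,0,0.0015,0,0,0,0.42,-0.0015,0,0.003,0,0,0,0.42,-0.0015,0,0.0035,0,0,0,0.42,-0.0015,0,0.0035,0,0,0,0.42]}}

```text
time: 8.05
tool_pos: [0.4338, 0.341, 0.0178]
tcp_rot: [-2.392, -2.037, 0.0]
wrist_force: [0.1, -0.4, 0.3]
width: 0.709
grip_force: 0.0
```

>>> {"name": "jog_arm", "arguments": {"deltas": [0,0,-0.0005,0,0,0,-1,0,0,-0.0005,0,0,0,-1,0,0,-0.0005,0,0,0,-1,0,0,-0.0005,0,0,0,-1], "squeeze": 40}}

```text
time: 8.45
tool_pos: [0.4341, 0.3412, 0.0186]
tcp_rot: [2.392, 2.037, 0.0]
wrist_force: [-1.6, -0.7, 3.9]
width: 0.557
grip_force: 41.0
```

>>> {"name": "jog_arm", "arguments": {"deltas": [0,0,-0.005,0,0,0,-1,0,0,-0.03,0,0,0,-1,0,0,-0.08,0,0,0,-1,0,0,-0.12,0,0,0,-1,0,0,-0.12,0,0,0,-1,0,0,-0.12,0,0,0,-1]}}

```text
time: 9.05
tool_pos: [0.4346, 0.3415, 0.1397]
tcp_rot: [2.392, 2.036, 0.004]
wrist_force: [-0.8, -1.1, -2.3]
width: 0.554
grip_force: 41.7
```

Run:
```python
from h import *
go(.5938,-.0125,.12)
c=snap('w6'); s=readout.read_state(); g=c["color"].astype(int)
print(s["grip_force"],s["tool_pos"])
w=g[250:420,200:440]; b=w[...,0]-w[...,2]
for e,k in ell(c,b>4): ct=np.array(e[0])+[200,250]; print(ct,np.round(e[1],1),(onplane(c,*ct,s["tool_pos"][2]-.010)-s["tool_pos"]).round(4))
cv2.imwrite("pics/w6c.png",c["color"][220:460,160:480])
```

```text
shift [-0.3241, 0.2136, 0.0195] turn [0.12, -0.11, -0.01] t 9.05 w 0.554
41.711368560791016 [0.43341582 0.3406276  0.13783982]
[314.35177612 325.27789307] [112.8 130.3] [ 0.0016  0.0017 -0.01  ]
```

View pics/w6c.png

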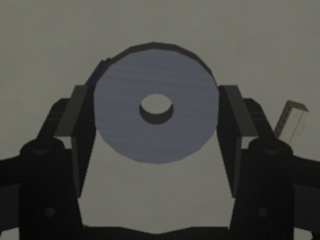

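The crop shows the ring held square and level between the pads, with its bore at (156,108).

>>> {"name": "jog_arm", "arguments": {"deltas": [-0.324,0.2135,0.01,0,0,0,-1,-0.324,0.2135,0.01,0,0,0,-1,-0.324,0.2135,0.01,0,0,0,-1,-0.324,0.2135,0.01,0,0,0,-1,-0.324,0.2135,0.01,0,0,0,-1,-0.324,0.2135,0.01,0,0,0,-1,-0.324,0.2135,0.01,0,0,0,-1,-0.324,0.2135,0.01,0,0,0,-1]}}

```text
time: 9.9
tool_pos: [0.5918, -0.0156, 0.1253]
tcp_rot: [-2.391, -2.033, 0.006]
wrist_force: [1.2, -0.2, -1.3]
width: 0.551
grip_force: 41.7
```

>>> {"name": "jog_arm", "arguments": {"deltas": [0,0,0,0,0,0,-1,0,0,0,0,0,0,-1,0,0,0,0,0,0,-1,0,0,0,0,0,0,-1,0,0,0,0,0,0,-1]}}

```text
time: 10.4
tool_pos: [0.5924, -0.0116, 0.128]
tcp_rot: [-2.39, -2.038, 0.001]
wrist_force: [0.1, 0.0, -1.9]
width: 0.553
grip_force: 41.7
```

```bash
python3 -c "
from h import *
go(.5937,-.013,.0625)"
```

```text
shift [-0.0012, 0.0016, 0.0655] turn [-0.05, -0.0, 0.09] t 10.4 w 0.553
```

>>> {"name": "jog_arm", "arguments": {"deltas": [-0.001,0.001,0.04,0,0,0,-1,-0.001,0.001,0.06,0,0,0,-1,-0.001,0.001,0.064,0,0,0,-1,-0.001,0.001,0.0645,0,0,0,-1,-0.001,0.001,0.0645,0,0,0,-1]}}

```text
time: 10.9
tool_pos: [0.5949, -0.0137, 0.0652]
tcp_rot: [2.39, 2.036, 0.003]
wrist_force: [-0.7, 0.0, -0.8]
width: 0.551
grip_force: 41.7
```

```bash
python3 -c "
from h import *
go(.5937,-.013,.060);print(readout.read_state()['wrist_force'])"
```

```text
shift [0.0005, -0.0013, 0.0052] turn [0.13, -0.01, 0.02] t 10.9 w 0.551
[-0.72095498  0.0485625  -0.81591322]
```

>>> {"name": "jog_arm", "arguments": {"deltas": [0,-0.0005,0.002,0,0,0,-1,0,-0.0005,0.003,0,0,0,-1,0,-0.0005,0.004,0,0,0,-1,0,-0.0005,0.0045,0,0,0,-1,0,-0.0005,0.0045,0,0,0,-1]}}

```text
time: 11.4
tool_pos: [0.5937, -0.014, 0.0597]
tcp_rot: [2.392, 2.036, 0.001]
wrist_force: [-0.6, -0.2, -0.4]
width: 0.55
grip_force: 41.9
```

>>> {"name": "jog_arm", "arguments": {"deltas": [0,0,0.0005,0,0,0,-1,0,0,0.001,0,0,0,-1,0,0,0.001,0,0,0,-1]}}

```text
time: 11.7
tool_pos: [0.5944, -0.014, 0.0595]
tcp_rot: [2.391, 2.036, 0.002]
wrist_force: [-1.0, 0.7, 4.7]
width: 0.548
grip_force: 42.5
```

Contact (about 5 N up), so release and retreat.

>>> {"name": "jog_arm", "arguments": {"deltas": [0,0,0,0,0,0,0.6,0,0,0,0,0,0,0.6,0,0,0,0,0,0,0.6,0,0,-0.02,0,0,0,0.6,0,0,-0.06,0,0,0,0.6,0,0,-0.09,0,0,0,0.6,0,0,-0.09,0,0,0,0.6,0,0,-0.09,0,0,0,0.6]}}

```text
time: 12.5
tool_pos: [0.5939, -0.014, 0.1491]
tcp_rot: [2.391, 2.036, 0.002]
wrist_force: [0.4, 0.2, 0.1]
width: 0.804
grip_force: 0.0
```

Run:
```python
from h import *
go(.5915,.2385,.14)
c=snap('w7'); g=c["color"].astype(int)
u,v=[int(x) for x in proj(c,[.594,-.013,.049])]; print(u,v); r=62
gr=cv2.GaussianBlur(cv2.cvtColor(c["color"],6),(3,3),0)[v-r:v+r,u-r:u+r]; t,_=cv2.threshold(gr,0,255,8); print(t)
for e,k in ell(c,gr>t):
  if e[1][0]>50: ct=np.array(e[0])+[u-r,v-r]; print(ct,np.round(e[1],1),onplane(c,*ct,.049).round(4))
for cs in cv2.findContours((gr<t).astype(np.uint8),cv2.RETR_CCOMP,1)[0]:
  if 60<cv2.contourArea(cs)<900 and len(cs)>5: e=cv2.fitEllipse(cs); ct=np.array(e[0])+[u-r,v-r]; print("hole?",ct,np.round(e[1],1),onplane(c,*ct,.049).round(4))
cv2.imwrite("pics/w7c.png",cv2.resize(c["color"][v-80:v+80,u-80:u+80],None,fx=3,fy=3,interpolation=2))
```

```text
shift [0.2488, -0.0426, 0.0091] turn [0.1, -0.01, -0.01] t 12.5 w 0.804
314 250
57.0
[312.93199539 251.27143097] [124.2 149.8] [ 0.5932 -0.0133  0.049 ]
hole? [355.51607513 294.36318207] [8.6 9.7] [ 0.6144 -0.0451  0.049 ]
hole? [274.27676964 294.41330719] [8.4 9.5] [ 0.5653 -0.0371  0.049 ]
hole? [316.0182724  252.17639923] [19.  20.2] [ 0.5949 -0.0142  0.049 ]
hole? [317.76642609 202.15771675] [37.6 76.7] [0.6007 0.0154 0.049 ]
```

View pics/w7c.png

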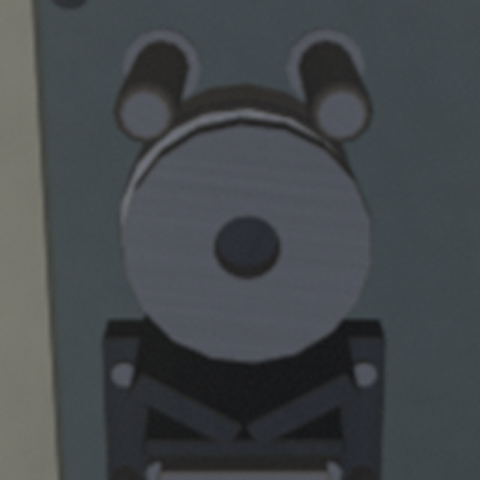

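The crop shows the spacer lying flat and nearly concentric on the body, with its bore at (247,246) in the crop and about 2 mm off the body's axis. Next is the cover.

>>> {"name": "jog_arm", "arguments": {"deltas": [0.249,-0.0425,0.009,0,0,0,0,0.249,-0.0425,0.009,0,0,0,0,0.249,-0.0425,0.009,0,0,0,0,0.249,-0.0425,0.009,0,0,0,0,0.249,-0.0425,0.009,0,0,0,0,0.249,-0.0425,0.009,0,0,0,0,0.249,-0.0425,0.009,0,0,0,0,0.249,-0.0425,0.009,0,0,0,0]}}

```text
time: 13.35
tool_pos: [0.5901, 0.2375, 0.1376]
tcp_rot: [-2.392, -2.036, 0.005]
wrist_force: [-0.1, -0.6, -0.0]
width: 0.497
grip_force: 0.0
```

>>> {"name": "jog_arm", "arguments": {"deltas": [0,0,0,0,0,0,0,0,0,0,0,0,0,0,0,0,0,0,0,0,0]}}

```text
time: 13.65
tool_pos: [0.5914, 0.2374, 0.1395]
tcp_rot: [2.394, 2.034, 0.0]
wrist_force: [0.2, -0.1, -0.6]
width: 0.501
grip_force: 0.0
```

Run:
```python
from h import *
import pickle
go(.5915,.2378,.14)
c=snap('w8'); g=c["color"].astype(int); C=pickle.load(open("c0.pkl","rb"))
u,v=[int(x) for x in proj(c,[.5915,.2378,.008])]; print(u,v); r=58
w=g[v-r:v+r,u-r:u+r]; b=w[...,0]-w[...,2]
for e,k in ell(c,b>4): ct=np.array(e[0])+[u-r,v-r]; print("disc",ct,np.round(e[1],1),onplane(c,*ct,.008).round(4),tri([ray(c,*ct),ray(C["top"],234.1,191.4),ray(C["scene"],322.3,198.3)]))
u,v=[int(x) for x in proj(c,[.5915,.2378,.024])]; print("stub exp",u,v)
gr=cv2.cvtColor(c["color"],6)[v-22:v+22,u-22:u+22]; t,_=cv2.threshold(gr,0,255,8)
for e,k in [(cv2.fitEllipse(k),k) for k in cv2.findContours((gr<t).astype(np.uint8),0,1)[0] if cv2.contourArea(k)>30]: ct=np.array(e[0])+[u-22,v-22]; print("dark",ct,np.round(e[1],1),onplane(c,*ct,.024).round(4))
cv2.imwrite("pics/w8c.png",c["color"][100:480,120:520])
```

```text
shift [0.0004, 0.0, -0.0005] turn [0.01, 0.0, -0.12] t 13.65 w 0.501
314 236
disc [315.85847473 236.25408554] [69.  71.7] [0.5922 0.2376 0.008 ] (array([0.59066792, 0.23763492, 0.00671955]), [np.float64(0.0014794686926995486), np.float64(0.0007715056575153433), np.float64(0.0010651304263853225)])
stub exp 314 243
dark [315.90376282 244.95753098] [13.8 14.4] [0.5921 0.2367 0.024 ]
dark [315.99096489 245.00567627] [27.3 36.6] [0.5921 0.2367 0.024 ]
```

View pics/w8c.png

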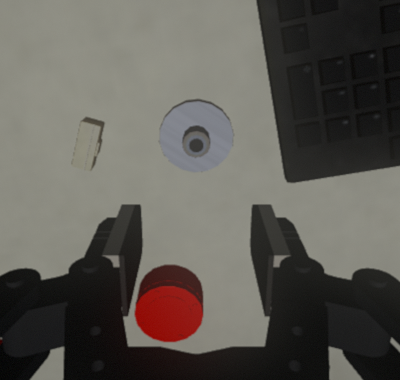

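The crop shows the cover stub-up at (196,137) in the crop. The keyboard edge lies to the right, clear of the half-open fingers, and the connector is to the left at (88,143).

>>> {"name": "jog_arm", "arguments": {"deltas": [0,0.0005,0.05,0,0,0,0,0,0.0005,0.09,0,0,0,0,0,0.0005,0.108,0,0,0,0,0,0.0005,0.1105,0,0,0,0,0,0.0005,0.1105,0,0,0,0]}}

```text
time: 14.2
tool_pos: [0.5917, 0.2383, 0.0288]
tcp_rot: [-2.392, -2.036, 0.001]
wrist_force: [-0.3, 0.7, 0.1]
width: 0.502
grip_force: 0.0
```

>>> {"name": "jog_arm", "arguments": {"deltas": [0,0,0,0,0,0,-1,0,0,0,0,0,0,-1,0,0,0,0,0,0,-1,0,0,0,0,0,0,-1,0,0,0,0,0,0,-1], "squeeze": 40}}

```text
time: 14.7
tool_pos: [0.5935, 0.2392, 0.0313]
tcp_rot: [2.391, 2.036, 0.006]
wrist_force: [-0.4, -1.1, 7.2]
width: 0.18
grip_force: 39.2
```

>>> {"name": "jog_arm", "arguments": {"deltas": [0,0,-0.01,0,0,0,-1,0,0,-0.05,0,0,0,-1,0,0,-0.1,0,0,0,-1,0,0,-0.13,0,0,0,-1,0,0,-0.13,0,0,0,-1,0,0,-0.13,0,0,0,-1]}}

```text
time: 15.3
tool_pos: [0.592, 0.2388, 0.1604]
tcp_rot: [2.391, 2.036, 0.003]
wrist_force: [-0.0, 0.6, -1.9]
width: 0.181
grip_force: 39.3
```

Run:
```python
from h import *
go(.594,-.0137,.145)
c=snap('w9'); s=readout.read_state(); print(s["grip_force"],s["tool_pos"])
g=c["color"].astype(int)
w=g[200:450,200:440]; b=w[...,0]-w[...,2]
for e,k in ell(c,b>4): ct=np.array(e[0])+[200,200]; print(ct,np.round(e,1) if 0 else np.round(e[1],1),(onplane(c,*ct,s["tool_pos"][2]-.021)-s["tool_pos"]).round(4))
```

```text
shift [-0.2489, 0.0422, 0.0152] turn [0.12, -0.06, -0.01] t 15.3 w 0.181
39.25523560959846 [0.59083092 0.23836057 0.15840646]
[315.80826569 359.16607666] [20.6 44.3] [-0.0015 -0.021  -0.021 ]
[315.89805603 338.80427551] [29.4 32.4] [ 0.0002 -0.0113 -0.021 ]
[315.71949768 293.82281494] [ 59.4 116. ] [ 0.0034  0.0091 -0.021 ]
```

I miscounted the pictures: I have viewed 11, one over the limit of 10. I'll view no more and work from numbers only.

>>> {"name": "jog_arm", "arguments": {"deltas": [-0.249,0.0422,0.015,0,0,0,-1,-0.249,0.0422,0.015,0,0,0,-1,-0.249,0.0422,0.015,0,0,0,-1,-0.249,0.0422,0.015,0,0,0,-1,-0.249,0.0422,0.015,0,0,0,-1,-0.249,0.0422,0.015,0,0,0,-1,-0.249,0.0422,0.015,0,0,0,-1,-0.249,0.0422,0.015,0,0,0,-1]}}

```text
time: 16.15
tool_pos: [0.5925, -0.0131, 0.1423]
tcp_rot: [-2.39, -2.035, 0.003]
wrist_force: [-0.9, -0.2, -0.2]
width: 0.18
grip_force: 39.3
```

>>> {"name": "jog_arm", "arguments": {"deltas": [0,0,0,0,0,0,-1,0,0,0,0,0,0,-1,0,0,0,0,0,0,-1,0,0,0,0,0,0,-1,0,0,0,0,0,0,-1]}}

```text
time: 16.65
tool_pos: [0.5936, -0.0135, 0.144]
tcp_rot: [2.391, 2.037, 0.0]
wrist_force: [-0.3, 0.6, -0.6]
width: 0.18
grip_force: 39.3
```

```bash
python3 -c "
from h import *
go(.594,-.013,.084)"
```

```text
shift [0.0006, 0.0003, 0.06] turn [0.01, -0.0, 0.03] t 16.65 w 0.18
```

>>> {"name": "jog_arm", "arguments": {"deltas": [0.0005,0,0.04,0,0,0,-1,0.0005,0,0.055,0,0,0,-1,0.0005,0,0.059,0,0,0,-1,0.0005,0,0.06,0,0,0,-1,0.0005,0,0.0615,0,0,0,-1,0.0005,0,0.0615,0,0,0,-1,0.0005,0,0.0615,0,0,0,-1]}}

```text
time: 17.35
tool_pos: [0.5945, -0.0136, 0.0835]
tcp_rot: [2.391, 2.036, 0.002]
wrist_force: [0.3, 0.3, -0.5]
width: 0.173
grip_force: 39.3
```

>>> {"name": "jog_arm", "arguments": {"deltas": [0,0,0.001,0,0,0,-1,0,0,0.002,0,0,0,-1,0,0,0.0025,0,0,0,-1,0,0,0.0025,0,0,0,-1]}}

```text
time: 17.75
tool_pos: [0.594, -0.0135, 0.0804]
tcp_rot: [2.392, 2.036, 0.001]
wrist_force: [-0.2, -0.5, 2.0]
width: 0.176
grip_force: 39.5
```

>>> {"name": "jog_arm", "arguments": {"deltas": [0,0,0.0005,0,0,0,-1,0,0,0.0005,0,0,0,-1,0,0,0.0005,0,0,0,0,0,0,0.0005,0,0,0,0,0,0,0.0005,0,0,0,0,0,0,-0.03,0,0,0,0,0,0,-0.075,0,0,0,0,0,0,-0.075,0,0,0,0]}}

```text
time: 18.55
tool_pos: [0.5983, -0.0137, 0.1616]
tcp_rot: [2.386, 2.031, 0.013]
wrist_force: [0.9, 0.6, 1.2]
width: 0.499
grip_force: 0.0
```

>>> {"name": "jog_arm", "arguments": {"deltas": [0,0,0,0,0,0,0,0,0,0,0,0,0,0,0,0,0,0,0,0,0]}}

```text
time: 18.85
tool_pos: [0.5923, -0.0134, 0.153]
tcp_rot: [-2.39, -2.035, 0.004]
wrist_force: [-1.1, 0.0, -0.0]
width: 0.503
grip_force: 0.0
```

Run:
```python
from h import *
c=snap('w10')
gr=cv2.GaussianBlur(cv2.cvtColor(c["color"],6),(3,3),0)
u,v=[int(x) for x in proj(c,[.594,-.014,.057])]; print("exp disc",u,v,"stub",proj(c,[.594,-.014,.073])); r=70
w=gr[v-r:v+r,u-r:u+r]
for t in(50,57,64,72):
  for k in cv2.findContours((w>t).astype(np.uint8),0,1)[0]:
    if cv2.contourArea(k)>1500: e=cv2.fitEllipse(cv2.convexHull(k)); ct=np.array(e[0])+[u-r,v-r]; print("disc",t,ct,np.round(e[1],1),onplane(c,*ct,.057).round(4))
  for k in cv2.findContours((w<t).astype(np.uint8),cv2.RETR_LIST,1)[0]:
    if 100<cv2.contourArea(k)<1200 and len(k)>5:
      e=cv2.fitEllipse(k); ct=np.array(e[0])+[u-r,v-r]
      if np.hypot(*(ct-[u,v]))<30: print("stub",t,ct,np.round(e[1],1),onplane(c,*ct,.073).round(4))
d=snap('s10','scene'); t=snap('t10','top'); print(proj(d,[.594,-.014,.073]),proj(t,[.594,-.014,.073]))
go(.4555,-.152,.16,a=-.16+np.pi/2)
go(.4555,-.152,.16,a=-.16-np.pi/2); print(readout.read_state()["q"])
```

```text
exp disc 318 254 stub [318.26074097 264.70139916]
disc 50 [317.15071869 244.27148438] [173.7 201. ] [ 0.5944 -0.0075  0.057 ]
stub 50 [320.04627991 268.51721954] [13.1 14.1] [ 0.5946 -0.0164  0.073 ]
stub 50 [320.04077911 256.61277771] [19.8 24.6] [ 0.5957 -0.0095  0.073 ]
disc 57 [317.0758667  243.78871918] [172.5 201.9] [ 0.5944 -0.0072  0.057 ]
stub 57 [320.03900146 268.48030853] [13.7 14.8] [ 0.5946 -0.0163  0.073 ]
stub 57 [319.56018066 256.73925781] [20.6 25.5] [ 0.5954 -0.0096  0.073 ]
disc 64 [317.15729523 243.77010345] [173.2 200.3] [ 0.5945 -0.0072  0.057 ]
stub 64 [320.20140076 268.40232086] [14.9 15.3] [ 0.5947 -0.0163  0.073 ]
stub 64 [319.5749054  260.28341675] [27.4 28.5] [ 0.5951 -0.0116  0.073 ]
disc 72 [301.56872177 251.93273926] [111.7 153.1] [ 0.5847 -0.0107  0.057 ]
stub 72 [320.  268.5] [15.5 16.5] [ 0.5946 -0.0163  0.073 ]
stub 72 [319.38400269 259.38835907] [26.4 28.4] [ 0.5951 -0.0111  0.073 ]
stub 72 [319.15789795 246.15237427] [68.  77.3] [ 0.5962 -0.0036  0.073 ]
[411.79367399 235.92865773] [379.14607356 183.0250535 ]
shift [-0.1587, -0.1134, -0.0063] turn [-0.12, -0.1, -90.01] t 19.0 w 0.502
shift [-0.1587, -0.1134, -0.0063] turn [-0.1, 0.12, 89.99] t 19.0 w 0.502
[-6.46290302e-02  1.88340240e-01  1.87829202e+00 -8.19609508e-06
  1.07737302e+00  9.55989595e-02]
```

>>> {"name": "jog_arm", "arguments": {"deltas": [-0.16,-0.113,-0.006,0,0,-90,0,-0.16,-0.113,-0.006,0,0,-90,0,-0.16,-0.113,-0.006,0,0,-90,0,-0.16,-0.113,-0.006,0,0,-90,0,-0.16,-0.113,-0.006,0,0,-90,0,-0.16,-0.113,-0.006,0,0,-90,0,-0.16,-0.113,-0.006,0,0,-90,0,-0.16,-0.113,-0.006,0,0,-90,0]}}

```text
time: 19.8
tool_pos: [0.4561, -0.1535, 0.1604]
tcp_rot: [-0.855, -3.022, -0.0]
wrist_force: [0.0, 0.2, 0.0]
width: 0.501
grip_force: 0.0
```

Run:
```python
from h import *
go(.4555,-.152,.16,a=-.16+np.pi/2); print(readout.read_state()["tool_pos"])
```

```text
shift [0.0013, 0.001, 0.0004] turn [0.0, -0.05, -22.42] t 19.8 w 0.501
[ 0.45606465 -0.15354703  0.16039731]
```

>>> {"name": "jog_arm", "arguments": {"deltas": [0,0,0,0,0,-22,0,0,0,0,0,0,-22,0,0,0,0,0,0,-22,0,0,0,0,0,0,-22,0,0,0,0,0,0,-22,0]}}

```text
time: 20.3
tool_pos: [0.4563, -0.1533, 0.1605]
tcp_rot: [-0.274, -3.129, -0.0]
wrist_force: [0.6, 0.7, 0.3]
width: 0.5
grip_force: 0.0
```

Run:
```python
from h import *
import pickle
go(.4555,-.152,.072,a=-.16+np.pi/2)
c=snap('w11'); print("pred cap",proj(c,[.4555,-.152,.107]),"foot",proj(c,[.4555,-.152,.05]))
gr=cv2.cvtColor(c["color"],6); u,v=[int(x) for x in proj(c,[.4555,-.152,.107])]; r=60
w=gr[max(v-r,0):v+r,u-r:u+r]; m=(w<38).astype(np.uint8)
for k in cv2.findContours(m,0,1)[0]:
  if cv2.contourArea(k)>150: print(cv2.boundingRect(k),cv2.contourArea(k),"off",u-r,v-r)
for k in range(0,2*r,6): print(''.join('#' if x<30 else '+' if x<45 else '.' for x in w[k,::3])) if k<len(w) else 0
```

```text
shift [0.001, 0.0011, 0.0885] turn [0.01, -0.04, -0.86] t 20.3 w 0.5
pred cap [319.89771446 281.59201127] foot [318.99899094 244.99227067]
(112, 84, 8, 36) 221.5 off 259 221
(40, 12, 41, 66) 1841.0 off 259 221
........................................
........................................
..................+++++.................
................+++++++++...............
................+++++++++...............
................+++++++++...............
................++++++++#...............
................+++++++++...............
..............+++++++++++#+.............
..............+++++++++++++.............
..............++++++++++++#.............
...............++++++++++#+.............
................++++++++#...............
........................................
+.....................................++
#.....................................##
#.....................................##
#...........................++........##
#...........................++........##
#.....................................##
```

>>> {"name": "jog_arm", "arguments": {"deltas": [0.001,0.001,0.04,0,0,-1,0,0.001,0.001,0.075,0,0,-1,0,0.001,0.001,0.087,0,0,-1,0,0.001,0.001,0.087,0,0,-1,0,0.001,0.001,0.087,0,0,-1,0]}}

```text
time: 20.85
tool_pos: [0.4565, -0.1525, 0.0747]
tcp_rot: [0.244, 3.131, -0.001]
wrist_force: [0.4, -0.4, -0.5]
width: 0.499
grip_force: 0.0
```

>>> {"name": "jog_arm", "arguments": {"deltas": [0,0,0,0,0,0,-1,0,0,0,0,0,0,-1,0,0,0,0,0,0,-1,0,0,0,0,0,0,-1,0,0,0,0,0,0,-1,0,0,0,0,0,0,-1], "squeeze": 60}}

```text
time: 21.45
tool_pos: [0.4575, -0.1522, 0.0759]
tcp_rot: [0.244, 3.128, 0.0]
wrist_force: [0.5, 2.9, 4.1]
width: 0.19
grip_force: 53.6
```

```bash
cat >> h.py <<'E'
PIV=np.array([.578,-.1085])
def lever(p): d=np.array(p[:2])-PIV; return (np.pi+.34-np.arctan2(d[1],d[0])%(2*np.pi)), np.hypot(*d)
def arc(angs,a=None):
    s=readout.read_state(); M=R.from_rotvec(s["tcp_rot"]).as_matrix(); l0,r=lever(s["tool_pos"]); print("lever",round(l0,3),"r",round(r,4),"F",s["wrist_force"].round(1),"grip",s["grip_force"],"t",s["time"],"z",s["tool_pos"][2])
    for l in angs:
        q=np.pi+.34-l; p=np.r_[PIV+.13*np.array([np.cos(q),np.sin(q)]),s["tool_pos"][2]]; print(l,(M.T@(p-s["tool_pos"])).round(4))
E
python3 -c "
from h import *
arc([0,.08,.16,.24,.32,.40,.48,.56,.64,.72,.78,.838])"
```

```text
lever -0.008 r 0.1282 F [0.5 2.9 4.1] grip 53.562041715485975 t 21.45 z 0.07593860373263422
0 [ 0.0021  0.     -0.    ]
0.08 [ 0.0066  0.0094 -0.    ]
0.16 [ 0.0105  0.019  -0.    ]
0.24 [ 0.0135  0.029  -0.    ]
0.32 [ 0.0157  0.0391 -0.    ]
0.4 [ 0.0171  0.0494 -0.    ]
0.48 [ 0.0177  0.0598 -0.    ]
0.56 [ 0.0175  0.0702 -0.    ]
0.64 [ 0.0164  0.0805 -0.    ]
0.72 [ 0.0145  0.0908 -0.    ]
0.78 [ 0.0125  0.0983 -0.    ]
0.838 [ 0.0102  0.1055 -0.    ]
```

>>> {"name": "jog_arm", "arguments": {"deltas": [0.0045,0.0094,0,0,0,0,-1,0.0084,0.019,0,0,0,0,-1,0.0114,0.029,0,0,0,0,-1,0.0136,0.0391,0,0,0,0,-1,0.015,0.0494,0,0,0,0,-1,0.0156,0.0598,0,0,0,0,-1,0.0154,0.0702,0,0,0,0,-1,0.0154,0.0702,0,0,0,0,-1]}}

```text
time: 22.25
tool_pos: [0.4528, -0.0814, 0.0759]
tcp_rot: [0.24, 3.129, -0.005]
wrist_force: [-2.6, -7.0, 5.8]
width: 0.192
grip_force: 54.1
```

```bash
python3 -c "
from h import *
arc([.56,.6,.64,.68,.72,.76,.8,.838])"
```

```text
lever 0.553 r 0.1281 F [-2.6 -7.   5.8] grip 54.068454616935924 t 22.25 z 0.07592660942458902
0.56 [ 0.0019  0.001  -0.    ]
0.6 [ 0.0014  0.0062 -0.    ]
0.64 [ 0.0007  0.0113 -0.    ]
0.68 [-0.0001  0.0165 -0.    ]
0.72 [-0.0012  0.0216 -0.0001]
0.76 [-0.0025  0.0266 -0.0001]
0.8 [-0.0039  0.0316 -0.0001]
0.838 [-0.0055  0.0363 -0.0001]
```

>>> {"name": "jog_arm", "arguments": {"deltas": [-0.0005,0.006,0,0,0,0,-1,-0.0012,0.0113,0,0,0,0,-1,-0.002,0.0165,0,0,0,0,-1,-0.003,0.0216,0,0,0,0,-1,-0.0044,0.0266,0,0,0,0,-1,-0.0058,0.0316,0,0,0,0,-1,-0.0058,0.0316,0,0,0,0,-1]}}

```text
time: 22.95
tool_pos: [0.463, -0.0515, 0.0759]
tcp_rot: [0.241, 3.13, -0.005]
wrist_force: [-3.2, -6.9, 7.6]
width: 0.191
grip_force: 54.0
```

```bash
python3 -c "
from h import *
arc([.8,.82,.838,.85])"
```

```text
lever 0.8 r 0.1284 F [-3.2 -6.9  7.6] grip 53.95724492613226 t 22.95 z 0.07585982810263445
0.8 [ 0.0016  0.0004 -0.    ]
0.82 [ 0.0008  0.0029 -0.    ]
0.838 [-0.      0.0051 -0.    ]
0.85 [-0.0005  0.0066 -0.    ]
```

>>> {"name": "jog_arm", "arguments": {"deltas": [-0.0008,0.0025,0,0,0,0,-1,-0.0016,0.0045,0,0,0,0,-1,-0.0016,0.0045,0,0,0,0,-1,-0.0016,0.0045,0,0,0,0,-1,-0.0016,0.0045,0,0,0,0,-1]}}

```text
time: 23.45
tool_pos: [0.4652, -0.0474, 0.0759]
tcp_rot: [0.242, 3.13, -0.005]
wrist_force: [-4.1, -5.8, 7.7]
width: 0.193
grip_force: 53.9
```

Run:
```python
from h import *
for i in range(3):
    arc([]); c=snap('t12_%d'%i,'top')
# stub position seen from the top camera: before (t10) and now
import pickle
b=pickle.load(open("t10.pkl","rb"))
u,v=[int(x) for x in proj(b,[.594,-.014,.073])]
t=b["color"][v-7:v+8,u-7:u+8]; res=cv2.matchTemplate(c["color"][v-25:v+26,u-25:u+26],t,cv2.TM_CCOEFF_NORMED)
_,q,_,p=cv2.minMaxLoc(res); p=np.array(p)-18; print("stub shift px",p,q,(onplane(c,u+p[0],v+p[1],.073)-onplane(b,u,v,.073)).round(4))
# lever arm edges: light arm mask between hub and handle, principal direction
g=c["color"].astype(int)
for ang in(.75,.838,.93):
    q=np.pi+.34-ang; print(ang,[proj(c,np.r_[PIV+rr*np.array([np.cos(q),np.sin(q)]),.055]).round(1).tolist() for rr in(.06,.1)])
for rr in(.06,.08,.10):
    prof=[]
    for ang in np.arange(.55,1.15,.03):
        q=np.pi+.34-ang; x,y=proj(c,np.r_[PIV+rr*np.array([np.cos(q),np.sin(q)]),.055]).round().astype(int); prof.append(int(g[y,x].sum()/3))
    print(rr,prof)
```

```text
lever 0.837 r 0.1283 F [-4.1 -5.8  7.7] grip 53.943467155331746 t 23.45 z 0.07588906516209129
lever 0.836 r 0.1283 F [-3.6 -6.8  8.4] grip 53.943859623977914 t 23.5 z 0.07589232965590445
lever 0.836 r 0.1284 F [-4.1 -6.1  8. ] grip 53.94503482966684 t 23.55 z 0.07587100749152856
stub shift px [17 13] 0.8302441239356995 [-0.0217 -0.0287  0.    ]
0.75 [[419.0, 227.9], [409.8, 248.9]]
0.838 [[416.2, 226.4], [405.1, 246.5]]
0.93 [[413.5, 224.7], [400.4, 243.6]]
0.06 [67, 69, 66, 67, 67, 66, 68, 69, 91, 132, 137, 141, 147, 150, 153, 154, 154, 156, 156, 160]
0.08 [53, 53, 52, 54, 49, 84, 70, 61, 67, 69, 72, 72, 71, 71, 72, 70, 68, 64, 70, 151]
0.1 [46, 46, 46, 51, 65, 68, 72, 72, 72, 72, 71, 69, 65, 63, 58, 55, 67, 92, 56, 72]
```

Run:
```python
from h import *
import pickle
b=pickle.load(open("s10.pkl","rb")); c=snap("s12","scene"); t=pickle.load(open("t12_2.pkl","rb"))
for n,i in(("s10",b),("s12",c),("t12",t)):
    u,v=[int(x) for x in proj(i,[.594,-.010,.060])]; r=16
    w=cv2.cvtColor(i["color"],6)[v-r:v+r,u-r:u+r]; print(n,u,v,"nest stub top",proj(i,[.594,-.0098,.073]).round(1))
    for row in w[::2]: print(' '.join(f"{x:3d}" for x in row[::2]))
```

```text
s10 409 240 nest stub top [410.1 234.7]
225 223 222 220 223 223 222 223 226 223 224 225 224 222 221 222
224 222 221 221 224 220 222 222 221 224 223 224 223 223 224 223
224 224 222 221 223 224 226 205 196 229 221 222 223 224 224 223
218 222 222 223 225 223 196 151 174 135 227 220 222 222 224 223
221 218 222 222 225 226 140  81 108  67 229 222 223 222 224 220
200 225 223 222 224 229 104  68  97 108 228 228 195 194 231 221
173 176 226 227 221 214 202 164 113  26  60 167 145  30 112 227
105 168 227 213 205 205 221 164 161  80  68 170 218 213 159 141
 84 184 219 207 209 212 226  64 151 182 181 130 207 204 210 163
 88 244 217 212 210 211 207  65  77  77  76  70 216 212 212 220
 89 116 214 213 212 208 228  69  81  83  82  66 215 215 210 214
 82 173 174 213 209 208 210 186  98  72  79 185 207 208 208 214
 76 121  81 214 213 209 213 212 218 220 215 214 211 208 206 218
 78 135 104  79 172 219 210 210 207 207 207 205 204 208 216 130
 72 223  72  98  87 139 170 217 219 214 217 216 217 169 103 112
 83  71 167  72  85 106 100  60 103 105 108  97  77  85  62  88
s12 409 240 nest stub top [410.1 234
[... 1391 characters left out ...]
  73 118 166 161 165 165 159 159 135 165 167 167 166 132  75
 70  67 158 163 165 164 162 131 131 109 130 158 165 162 165  89
 68  91 164 164 166 162 152 135  67  64  90 141 165 161 165 121
135 124 164 165 163 166  81 139  79  60 111 136 162 165 166 169
118 123 167 163 163 171  90 115 137 139 133 129 166 165 160 174
106 101 165 164 168 169 138  62  92 102  77 163 168 162 162 136
137  92 164 166 167 165 171 156  96 104 160 167 162 163 164 101
137 139 149 170 166 169 167 166 162 166 166 160 162 163 165  68
132 109  80 157 171 167 165 162 165 166 161 163 165 162 110  46
 67  74  74  63 158 167 163 165 168 161 161 164 164 117  71  47
 73  81  80  72  84 113 161 170 164 166 168 156  75  84  61  50
```

```bash
python3 -c "
from h import *
arc([]); print(finish_job()); arc([])"
```

```text
lever 0.836 r 0.1283 F [-2.6 -6.6  8.9] grip 53.944518270436674 t 23.65 z 0.07589930874091921
the job is handed in; nothing more can be done
None
the job is handed in; nothing more can be done
```

The job is handed in (no verdict was returned): the stack is clamped in the nest and the lever is held at about 0.836 rad (fourth click) at 23.7 s, but I viewed 11 pictures, one over the limit of 10.

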